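# Lay the tea table: candle and pot on the warmer, each cup on its own saucer

### The job

Lay the table for tea: put the tealight into the recess of the warmer, and only then stand the teapot squarely on the middle of the warmer over it, carrying the pot level; set each cup upright in the middle of the saucer of its own colour, before or after. Set the cups and pot down gently (do not drop them), and leave the milk jug where it stands.

Things in the scene. Friction and masses are not known exactly. Their poses are not given: they have to be found in the camera images.
- cup_blue_mid (a point): Handleless blue glazed tea cup, open, empty, upright: 62 mm tall, upper 34 mm nearly straight (60 to 62 mm across), tapering to a 42 mm foot; 0.10 to 0.16 kg. Point: on its axis half-way up, 31 mm above the foot; z up. The three cups and the tealight stand in one loose row across the near side of the table, in any order.
- cup_green_mid (a point): Handleless green glazed tea cup, open, empty, upright: 62 mm tall, upper 34 mm nearly straight (60 to 62 mm across), tapering to a 42 mm foot; 0.10 to 0.16 kg. Point: on its axis half-way up, 31 mm above the foot; z up. The three cups and the tealight stand in one loose row across the near side of the table, in any order.
- cup_red_mid (a point): Handleless red glazed tea cup, open, empty, upright: 62 mm tall, upper 34 mm nearly straight (60 to 62 mm across), tapering to a 42 mm foot; 0.10 to 0.16 kg. Point: on its axis half-way up, 31 mm above the foot; z up. The three cups and the tealight stand in one loose row across the near side of the table, in any order.
- saucer_blue: Loose round saucer in the same blue glaze as its cup: 130 mm across, rim 14 mm high with a cream edge line, a cream ring 60 mm across round the middle and a flat floor 5 mm above the table in the middle (about 80 mm across). Origin: centre of the underside; z up. The three saucers and the milk jug stand in a row on the far side of the work, in any order.
- saucer_green: Loose round saucer in the same green glaze as its cup: 130 mm across, rim 14 mm high with a cream edge line, a cream ring 60 mm across round the middle and a flat floor 5 mm above the table in the middle (about 80 mm across). Origin: centre of the underside; z up. The three saucers and the milk jug stand in a row on the far side of the work, in any order.
- saucer_red: Loose round saucer in the same red glaze as its cup: 130 mm across, rim 14 mm high with a cream edge line, a cream ring 60 mm across round the middle and a flat floor 5 mm above the table in the middle (about 80 mm across). Origin: centre of the underside; z up. The three saucers and the milk jug stand in a row on the far side of the work, in any order.
- tealight_mid (a point): Tall tealight candle in an aluminium cup: a cylinder 38 mm across and 24 mm high, white top with a short black wick, about 0.02 kg, standing upright on the table. Point: on its axis half-way up, 12 mm above its underside; z up.
- warmer: Tea warmer at the left or right end: dark wood board, 110 (x) x 136 (y) x 14 mm, origin at its underside's centre. Two 7 mm steel rods run along its y at x = +-36 mm, tops 66 mm up, on posts at y = +-54 mm: the pot stands across them. The 65 mm slot between them is open above and at the y ends; in it a recess for the candle, 55 mm wide, floor 9 mm up. Fingers closing along y fit. Loose, 0.55 kg.
- teapot_grip (a point): Dark grey teapot (lid fixed) at the end opposite the warmer: 132 mm wide, 77 mm high, knob to 101 mm, flat bottom 116 mm wide, spout to 112 mm from the axis along +x, 0.5 to 0.8 kg. Fixed upright bamboo bow handle; point: middle of its top bar, on the pot's axis, 150 mm above the underside. Bar: round, 12 mm thick, 64 mm long, along the pot's x; 43 mm free below it.
- milk_jug: White milk jug, not part of the job, standing in the row of saucers: 85 mm tall, 72 mm wide, handle to its +y reaching 62 mm from the axis. Origin: centre of its underside. (A white sugar bowl, 84 mm wide, 82 mm tall, stands out of the way beyond them, about 0.79 m ahead and 0.28 m to the right of the robot; a flat red tin, 56 mm high, lies from 0.81 m ahead on.)
Things that resemble listed ones, but are neither listed nor needed, are in the scene too. There is more than one size of the part that bears cup_blue_mid; the job needs the middle-sized.

How it is judged:
By the outcome, as a careful person would: the job done as asked, in the order asked, and still so for the second after the job is handed in, with the robot touching nothing.
It also fails if it takes over 131 s, if anything falls off the work surface, if the arm or the gripper's body presses on something with over 40 N, if the wrist force passes 120 N, or if a joint passes its speed limit or range.

### The arm

A 6-joint arm with a two-finger parallel gripper is mounted at the origin on the work surface. World frame = base frame: x ahead of the robot, y to its left, z up, the work surface at z = 0. Lengths are in mm, angles in rad, forces in N, time in s.
With the tool pointing down it reaches from about 350 to 875 mm from the base axis. Payload 4.2 kg.
Tool frame: the origin (TCP) lies on the mounting face of the last link; the fingertips stand 173 mm ahead of it and the grasp point (between the pads) lies grip_point_offset ahead of it (grip_point_offset is the distance from the TCP to the grasp point, in mm); z points along the fingers, y is the line along which they close (so a half turn about z gives the same grasp; the last joint's range is limited). The gripper opens to 85 mm and grips with 20 to 120 N. Pads are 22 mm wide; open, the fingers measure 114 mm over their backs; the gripper's body (76 mm by 85 mm) begins 54 mm behind the grasp point. The pads swing forward as they close: fully open they stand 13 mm farther back than shut.
Start: joints at [-0.976, 0.385, 0.008, 0, -1.194, -0.259], TCP at [205.968, -590.065, 404.712] pointing down, gripper open.
Joint ranges: [-3.14, 3.14], [-1.21, 2.06], [-1.07, 1.41], [-3.16, 2.05], [-2.99, -0.16], [-3.1, 3.1]. Speed limits (rad/s): [2.79, 2.79, 3.14, 3.14, 3.14, 3.14].

### API

Orientations are given as a unit quaternion [x, y, z, w].
In Python, from bench import read_state, get_image, job_done, recognise, place_of, grip_point_offset gives the robot as it stands. The module is installed in compiled form; this text tells all that it offers.
- The arm moves only by the tool carry_out, never from a script. Its arguments are lists of equal length, an entry for each row: "slide": the shift along the tool's x, y, z in m, a list of three; "roll": the turn about the tool's z in degrees; "claw": the finger opening in m, from 0 to 0.0854. A call has 1 to 8 rows; each row is the pose to reach, as a shift and turn from the pose commanded when the call began, along the tool's axes at that moment; what a row does not reach only later rows make up. A row lasts 1/8 s, in which the tool goes at most 62.5 mm and 10.7 degrees, less where a joint would pass 70% of its speed; a pose out of reach is approached as far as the arm can. A call with a gripper value outside its range is refused whole. The fingers move at their own pace and stop on an object; the grip force is fixed at half the most. Time passes only in rows, so rows that repeat a pose let the fingers close. It gives the time, the measured TCP pose, the force, the opening and the grip force at its end, in the units of the state.
- read_state(): the state, without advancing time (a new reading comes with each control period).
- get_image(name): name is "side" or "top"; returns a dict with "img" (400x640x3 uint8, red, green, blue), "z_map" (400x640 float32, mm along the optical axis (not along the pixel's ray), 0 where there is no reading), "mtx" (3x3 intrinsics, pixels), "world_from_camera" (4x4, takes a point from camera to world coordinates). Camera axes: x right, y up, looking along -z (the intrinsics and any distortion apply to the point x, -y, -z); pixel columns grow to the right and rows downward; lengths in mm; the calibration is good to about 2 mm. A picture is of the moment at which its call begins.
- job_done(): hands the job in; it is judged then, once.
Trained networks look in a picture, given as the dict that the camera call returned (one of the last four; its "shot" number tells which), for a name from the list of things; names that differ only in an ending like _2 or _b are one class to them, and where a whole thing is asked for, a point or a joint stands for the part that bears it (a point fixed in the world has none). Each returns a list of dicts, best first, with "conf" (0 to 1); they miss things now and then, are a little off and sometimes report something else, mostly with a low value. They report only what shows in the picture. A call takes as long as a camera call. They do not tell look-alikes from the thing itself.
- recognise(picture, thing): "at" ([column, row] in pixels, amid what is visible of it).
- place_of(picture, thing): "at" ([column, row] in pixels: a listed point, or the origin of a listed thing).
The state is a dict: "clock": time; "joints": joint angles; "joint_vel": joint speeds; "joint_efforts": joint torques, N m; "position": TCP position; "ee_rot": TCP orientation; "contact_force": force on the tool from outside, world axes, zero at the start; "wrist_torque": the same for the moment, N m; "gripper_width": finger opening in mm; "grasp_force": force on a finger pad.
Only numpy, scipy, OpenCV 4.12 (cv2) and the standard library are available. Lean on these libraries where they do the work, as an engineer would, in place of code of your own. Each camera call takes 0.05 s, during which the arm holds its last target. There are 200 camera calls.

## Working session

There is one attempt and no reset: what is moved stays moved. The work goes in short steps, Python scripts to look and compute and a tool call to move; the robot and the scene stay as the last step left them, time stands still between calls to the robot, and variables do not carry over. Pictures are saved under pics/ and viewed, at most 14 in all, crops included, and the job is handed in when it is done.

Besides the shell and the picture viewer there is one more tool, called after "Request:" by a JSON object that holds its "op" and its "data", one argument or row to a line. carry_out: Moves the arm, as the interface text tells. Its arguments: {"type":"object","properties":{"slide":{"type":"array"},"roll":{"type":"array"},"claw":{"type":"array"}},"required":["slide","roll","claw"]}

```bash
mkdir -p pics
cat > h.py <<'E'
import numpy as np, cv2, bench
from bench import *
def world(p,uv,z=None):
    """pixel -> world; z given: intersect plane; else depth"""
    K=p["mtx"];T=p["world_from_camera"];u,v=uv
    r=np.array([(u-K[0,2])/K[0,0],-(v-K[1,2])/K[1,1],-1.])
    if z is None: 
        return (T@np.r_[r*p["z_map"][int(round(v)),int(round(u))],1])[:3]
    d=T[:3,:3]@r;o=T[:3,3];return o+d*(z-o[2])/d[2]
def cloud(p):
    K=p["mtx"];T=p["world_from_camera"];v,u=np.mgrid[:400,:640];z=p["z_map"]
    c=np.stack([(u-K[0,2])/K[0,0]*z,-(v-K[1,2])/K[1,1]*z,-z,np.ones_like(z)],-1)
    return (c@T.T)[...,:3]
def save(p,n): cv2.imwrite("pics/"+n,cv2.cvtColor(p["img"],cv2.COLOR_RGB2BGR))
E
python3 - <<'E'
from h import *
s=read_state();print(s,grip_point_offset() if callable(grip_point_offset) else grip_point_offset)
hz=dict(cup_blue_mid=31,cup_green_mid=31,cup_red_mid=31,saucer_blue=0,saucer_green=0,saucer_red=0,tealight_mid=12,warmer=0,teapot_grip=150,milk_jug=0)
for n in("top","side"):
    p=get_image(n);save(p,n+"1.png");print(n,[k for k in p],p["mtx"].round(1).tolist(),p["world_from_camera"].round(3).tolist())
    for t,z in hz.items():
        print(t,[(np.round(d["at"],0).tolist(),round(d["conf"],2),world(p,d["at"],z).round(0).tolist()[:2]) for d in place_of(p,t)][:5])
E
```

```text
{'clock': 0.0, 'joints': array([-9.76437568e-01,  3.85559825e-01,  6.63848070e-03, -4.93479278e-04,
       -1.19396366e+00, -2.58601491e-01]), 'joint_vel': array([-0.00145994,  0.00076332,  0.00046764, -0.00072761,  0.00037794,
       -0.00061044]), 'joint_efforts': array([-9.93564172e-04, -3.92292202e+01,  1.88395000e+01,  4.18604672e+00,
       -4.76466928e-03, -1.83275603e-06]), 'position': array([ 205.89886674, -589.90172805,  403.62496184]), 'ee_rot': array([-1.67001334e-01,  9.85956090e-01,  1.04566263e-03, -2.23220236e-04]), 'contact_force': array([-0.37699422,  0.79528749, -0.50859234]), 'wrist_torque': array([0.00539987, 0.01722012, 0.01772884]), 'grasp_force': 0.0, 'gripper_width': 85.27004323169247} 154.70000000000002
top ['img', 'z_map', 'mtx', 'world_from_camera', 'shot'] [[489.4, 0.0, 317.0], [0.0, 489.4, 202.3], [0.0, 0.0, 1.0]] [[-0.001, 0.991, -0.133, 297.758], [-1.0, -0.003, -0.009, -17.015], [-0.01, 0.133, 0.991, 1603.346], [0.0, 0.0, 0.0, 1.0]]
cup_blue_mid [([254.0, 262.0], 0.84, [317.0, 201.0]), ([231.0, 238.0], 0.76, [394.0, 275.0]), ([290.0, 220.0], 0.7, [450.
[... 868 characters left out ...]
272.0], 0.89, [311.0, 194.0]), ([330.0, 266.0], 0.79, [454.0, 186.0]), ([353.0, 292.0], 0.72, [388.0, 274.0])]
cup_green_mid [([337.0, 207.0], 0.82, [452.0, -68.0])]
cup_red_mid [([337.0, 184.0], 0.83, [459.0, -190.0])]
saucer_blue [([272.0, 208.0], 0.85, [664.0, -82.0])]
saucer_green [([274.0, 282.0], 0.62, [603.0, 231.0])]
saucer_red [([293.0, 182.0], 0.84, [614.0, -228.0]), ([261.0, 238.0], 0.33, [671.0, 62.0])]
tealight_mid [([333.0, 243.0], 0.43, [454.0, 75.0])]
warmer [([343.0, 154.0], 0.72, [453.0, -425.0]), ([304.0, 304.0], 0.64, [512.0, 299.0])]
teapot_grip [([303.0, 303.0], 0.9, [496.0, 414.0]), ([336.0, 203.0], 0.72, [449.0, 59.0])]
milk_jug [([264.0, 238.0], 0.59, [661.0, 64.0])]
```

Run:
```python
import cv2
a=cv2.imread("pics/top1.png");b=cv2.imread("pics/side1.png")
cv2.imwrite("pics/a.png",cv2.resize(a[130:300,130:490],(800,378),interpolation=cv2.INTER_CUBIC))
cv2.imwrite("pics/b.png",cv2.resize(b[120:350,200:450],(652,600),interpolation=cv2.INTER_CUBIC))
```

```text
(no output)
```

View pics/a.png

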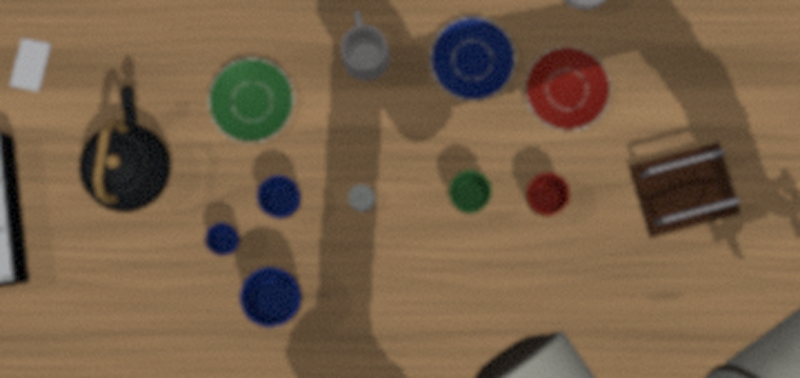

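View pics/b.png

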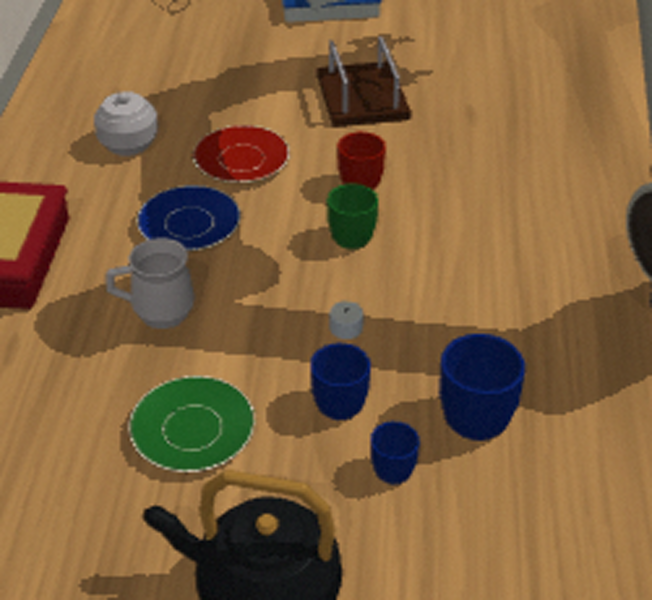

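Top view, blue cup candidates: (254,262) is large, (231,238) is small and (254,218) is mid-sized and in the row. Tealight is at (292,218), green cup (340,219), red cup (376,217), and saucers green (246,179), blue (340,161), red (385,168). The warmer is at about (438,214) and the teapot at (185,205), with its spout ahead along +x. Next I measure the point clouds.

```bash
cat > meas.py <<'E'
from h import *
from scipy.optimize import least_squares
def circ(P):
    f=lambda q:np.hypot(P[:,0]-q[0],P[:,1]-q[1])-q[2]
    return least_squares(f,[*P[:,:2].mean(0),30],loss="soft_l1",f_scale=2).x
def sel(C,c,r,z0,z1): return C[(np.hypot(C[:,0]-c[0],C[:,1]-c[1])<r)&(C[:,2]>z0)&(C[:,2]<z1)]
E
python3 - <<'E'
from meas import *
for n in("top","side"):
    p=get_image(n);C=cloud(p).reshape(-1,3)[(p["z_map"]>0).ravel()];H=cv2.cvtColor(p["img"],cv2.COLOR_RGB2HSV)
    print(n,"table z",np.median(sel(C,(540,0),40,-30,30)[:,2]).round(1))
    for k,c in dict(blueM=(454,205),blueS=(392,275),blueL=(314,198),green=(453,-75),red=(459,-191)).items():
        P=sel(C,c,55,15,120);t=np.percentile(P[:,2],97);R=P[P[:,2]>t-6];print(k,"top",t.round(1),"rim",circ(R).round(1),len(R))
    P=sel(C,(455,78),32,17,40);print("tealight",P.mean(0).round(1),np.ptp(P,0).round(0),len(P))
    for k,c in dict(blue=(656,-80),green=(597,234),red=(620,-228)).items():
        P=sel(C,c,85,5,30);R=sel(C,c,85,9,30);print("saucer",k,circ(R).round(1),P[:,2].max().round(1),len(R))
    P=sel(C,(500,425),100,120,175);q=cv2.fitLine(P[:,:2].astype(np.float32),cv2.DIST_HUBER,0,.01,.01).ravel();print("bar",P.mean(0).round(1),np.percentile(P[:,2],[50,97]).round(1),q.round(3),len(P))
    P=sel(C,(500,425),110,40,80);print("pot r",circ(P[P[:,0]<530]).round(1) )
    P=sel(C,(460,-410),110,45,80);print("rods",len(P),np.percentile(P[:,2],[5,50,95]).round(1),P.mean(0).round(1),[np.round(v,1) for v in cv2.minAreaRect(P[:,:2].astype(np.float32))])
    P=sel(C,(460,-410),110,8,22);print("board",len(P),P.mean(0).round(1),[np.round(v,1) for v in cv2.minAreaRect(P[:,:2].astype(np.float32))])
    m=((H[...,2]<90)&(p["z_map"]>0)); X=cloud(p)[m];P=sel(X,(460,-410),110,8,22);print("boardc",len(P),[np.round(v,1) for v in cv2.minAreaRect(P[:,:2].astype(np.float32))])
    P=sel(C,(661,70),60,70,100);print("jug",P.mean(0).round(1),P[:,2].max())
E
```

```text
top table z -1.1
blueM top 64.7 rim [454.1 194.1  29.1] 45
blueS top 51.3 rim [394.7 275.6  22.4] 30
blueL top 87.8 rim [311.6 200.4  39.3] 76
green top 66.5 rim [460.7 -80.4  29. ] 31
red top 64.8 rim [ 457.4 -191.8   28.7] 45
tealight [456.2  76.8  23.1] [37. 36. 16.] 99
saucer blue [664.9 -87.5  56.9] 29.5 443
saucer green [602.5 243.3  56.7] 22.7 441
saucer red [ 618.9 -228.    56.7] 20.6 422
bar [498.2 420.7 148.1] [151.4 159.7] [ 9.94000e-01 -1.13000e-01  4.97938e+02  4.20209e+02] 157
pot r [495.9 420.5  48.7]
rods 163 [57.1 63.2 69.4] [ 466.9 -396.    63.1] [array([ 468.2, -397.2]), array([ 79.1, 114.4]), np.float64(14.8)]
board 1021 [ 467.1 -396.1   12.9] [array([ 463.9, -413.6]), array([179. , 179.7]), np.float64(7.7)]
boardc 980 [array([ 468.6, -397.1]), array([109.8, 139.4]), np.float64(14.1)]
jug [672.6  73.3  80.7] 91.63121033294215
side table z 2.5
blueM top 65.7 rim [453.  195.5  28.6] 110
blueS top 51.7 rim [393.7 278.1  22.1] 86
blueL top 88.1 rim [310.4 202.5  39.4] 195
green top 65.4 rim [460.3 -78.5  29. ] 82
red top 66.5 rim [ 456.4 -189.2   28.8] 67
tealight [455.1  82.1  25.8] [36. 38. 17.] 122
saucer blue [663.3 -89.6  52.2] 21.6 457
saucer green [601.5 242.6  54.1] 23.2 857
saucer red [ 618.4 -227.9   53.3] 20.4 421
bar [496.7 425.5 148.9] [152.9 159.6] [ 9.94000e-01 -1.09000e-01  4.98036e+02  4.26104e+02] 323
pot r [495.  429.8  47.9]
rods 92 [48.9 66.4 72. ] [ 464.3 -389.5   63.9] [array([ 466.4, -394.9]), array([ 79.2, 115.8]), np.float64(15.2)]
board 587 [ 466.6 -389.6   15.6] [array([ 469.8, -409.9]), array([183.3, 189.7]), np.float64(49.3)]
boardc 569 [array([ 471.5, -408.3]), array([109.9, 172.3]), np.float64(14.9)]
jug [668.8  70.5  79.9] 90.28033954045009
```

```bash
cat >> h.py <<'E'
def go(x,y,z,yaw,s=None):
    """slide (m) & roll (deg) in present tool axes to bring TCP to x,y,z with finger line at yaw+90deg"""
    from scipy.spatial.transform import Rotation as R
    s=s or read_state();r=R.from_quat(s["ee_rot"]);M=r.as_matrix()
    d=M.T@(np.array([x,y,z])-s["position"])/1000
    cur=np.degrees(np.arctan2(-M[0,1],M[1,1]));roll=-((yaw-cur+90)%180-90)
    print("slide",d.round(4),"roll",round(roll,1),"tilt",(M[:,2]).round(3),"yaw",cur.round(1))
E
python3 - <<'E'
from meas import *
p=get_image("top");q=get_image("side")
a=cv2.resize(p["img"][195:285,205:305],(400,360),interpolation=cv2.INTER_CUBIC);b=cv2.resize(q["img"][240:315,305:405],(400,300),interpolation=cv2.INTER_CUBIC)
cv2.imwrite("pics/c.png",cv2.cvtColor(np.hstack([a,np.vstack([b,np.zeros((60,400,3),np.uint8)])]),cv2.COLOR_RGB2BGR))
hsv={"blue":(105,130),"green":(50,85),"red":(0,8)}
G={"blue":(664,-88),"green":(602,243),"red":(619,-228)}
for P,n in((p,"top"),(q,"side")):
    H=cv2.cvtColor(P["img"],cv2.COLOR_RGB2HSV);C=cloud(P)
    for c,(l,h) in hsv.items():
        m=((H[...,0]>=l)&(H[...,0]<=h)&(H[...,1]>110)&(np.hypot(C[...,0]-G[c][0],C[...,1]-G[c][1])<90)).astype(np.uint8)
        pts=np.argwhere(m)[:,::-1];hull=cv2.convexHull(pts.astype(np.float32).reshape(-1,1,2))
        W=np.array([world(P,uv,12)[:2] for uv in hull.reshape(-1,2)]);print(n,c,circ(W).round(1))
go(456,78,260,14.5)
E
```

```text
top blue [666.2 -86.1  57.9]
top green [604.  244.8  56.2]
top red [ 621.  -226.6   60.9]
side blue [665.1 -93.7  60.8]
side green [602.2 238.9  61.4]
side red [ 619.4 -234.5   62.4]
slide [-0.4562  0.5484  0.1447] roll 4.7 tilt [-0.  0. -1.] yaw 19.2
```

View pics/c.png

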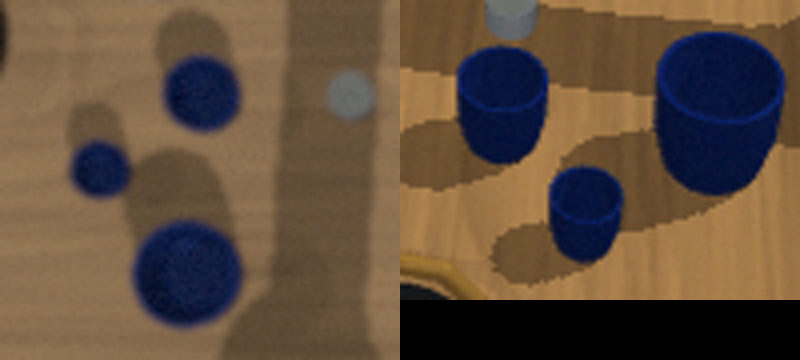

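Blue cup candidates: large at (251,262), small at (230,237), mid at (254,218). I choose (254,218), which measures 62 mm tall and stands in the row. Moving to the tealight first.

Request:
{"op": "carry_out", "data": {
  "slide": [
    [-0.036, 0.043, 0],
    [-0.074, 0.089, 0],
    [-0.112, 0.135, 0],
    [-0.15, 0.18, 0],
    [-0.188, 0.226, 0],
    [-0.226, 0.272, 0],
    [-0.264, 0.317, 0],
    [-0.302, 0.363, 0]
  ],
  "roll": [2, 4.7, 4.7, 4.7, 4.7, 4.7, 4.7, 4.7],
  "claw": [0.085, 0.085, 0.085, 0.085, 0.085, 0.085, 0.085, 0.085]
}}

```text
clock: 2.3
position: [371.7, -146.0, 405.3]
ee_rot: [-0.127, 0.992, -0.0, 0.001]
contact_force: [1.1, -0.6, -0.2]
gripper_width: 84.7
grasp_force: 0.0
```

```bash
python3 -c "
from h import *
go(456,78,215,14.5)"
```

```text
slide [-0.1376  0.1958  0.1904] roll 0.0 tilt [ 0.002 -0.    -1.   ] yaw 14.5
```

Request:
{"op": "carry_out", "data": {
  "slide": [
    [-0.03, 0.042, 0.03],
    [-0.06, 0.085, 0.06],
    [-0.09, 0.127, 0.1],
    [-0.12, 0.17, 0.14],
    [-0.138, 0.196, 0.175],
    [-0.138, 0.196, 0.19],
    [-0.138, 0.196, 0.19]
  ],
  "roll": [0, 0, 0, 0, 0, 0, 0],
  "claw": [0.085, 0.085, 0.085, 0.085, 0.085, 0.085, 0.085]
}}

```text
clock: 3.18
position: [455.7, 76.8, 213.6]
ee_rot: [-0.127, 0.992, -0.001, -0.002]
contact_force: [-0.4, -0.1, -0.1]
gripper_width: 85.1
grasp_force: 0.0
```

Run:
```python
from h import *
go(456,78,178,14.5)
p=get_image("side");cv2.imwrite("pics/d.png",cv2.cvtColor(cv2.resize(p["img"][120:300,240:440],(600,540)),cv2.COLOR_RGB2BGR))
```

```text
slide [-0.0007  0.0011  0.0356] roll 0.1 tilt [-0.003 -0.002 -1.   ] yaw 14.6
```

View pics/d.png

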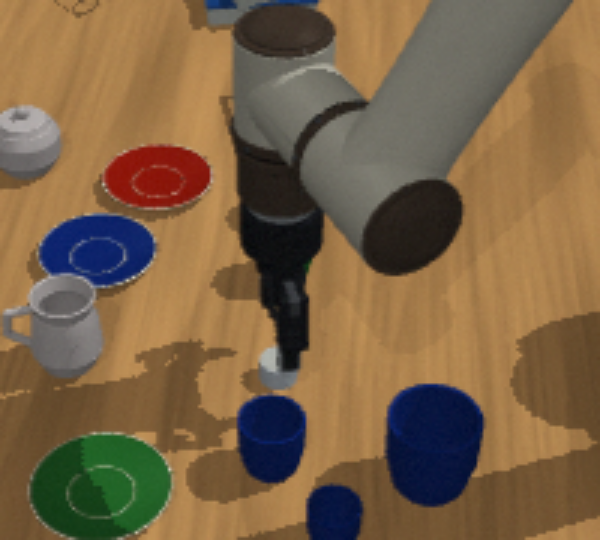

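The open fingers straddle the tealight (crop ~(278,368)), and nothing else is in their way. Descend and close.

Request:
{"op": "carry_out", "data": {
  "slide": [
    [0, 0.001, 0.018],
    [0, 0.001, 0.035],
    [0, 0.001, 0.035],
    [0, 0.001, 0.035],
    [0, 0.001, 0.035],
    [0, 0.001, 0.035],
    [0, 0.001, 0.035],
    [0, 0.001, 0.035]
  ],
  "roll": [0, 0, 0, 0, 0, 0, 0, 0],
  "claw": [0.085, 0.085, 0.055, 0.03, 0.03, 0.03, 0.03, 0.03]
}}

```text
clock: 4.22
position: [456.1, 77.6, 181.3]
ee_rot: [-0.127, 0.992, 0.0, 0.001]
contact_force: [-1.2, -0.5, 5.5]
gripper_width: 35.5
grasp_force: 59.2
```

```bash
python3 -c "
from h import *
go(468,-397,178,14.5)"
```

```text
slide [ 0.1078 -0.4623  0.0029] roll 0.1 tilt [ 0.002  0.001 -1.   ] yaw 14.6
```

Request:
{"op": "carry_out", "data": {
  "slide": [
    [0, 0, -0.02],
    [0, 0, -0.06],
    [0, 0, -0.1],
    [0, 0, -0.1]
  ],
  "roll": [0, 0, 0, 0],
  "claw": [0.03, 0.03, 0.03, 0.03]
}}

```text
clock: 4.72
position: [456.4, 77.9, 283.5]
ee_rot: [-0.127, 0.992, 0.002, 0.004]
contact_force: [0.3, -0.0, -0.8]
gripper_width: 35.2
grasp_force: 59.9
```

Run:
```python
from h import *
go(468,-397,279,14.5)
s=read_state();print(s["position"],s["contact_force"],s["gripper_width"],s["grasp_force"])
p=get_image("side");cv2.imwrite("pics/e.png",cv2.cvtColor(cv2.resize(p["img"][150:270,270:400],(650,600),interpolation=cv2.INTER_CUBIC),cv2.COLOR_RGB2BGR))
```

```text
slide [ 0.1083 -0.4625  0.0026] roll 0.1 tilt [ 0.008  0.004 -1.   ] yaw 14.6
[456.41858006  77.89344695 283.49147928] [ 0.25307289 -0.04907075 -0.80995441] 35.23189452609246 59.92414891719818
```

View pics/e.png

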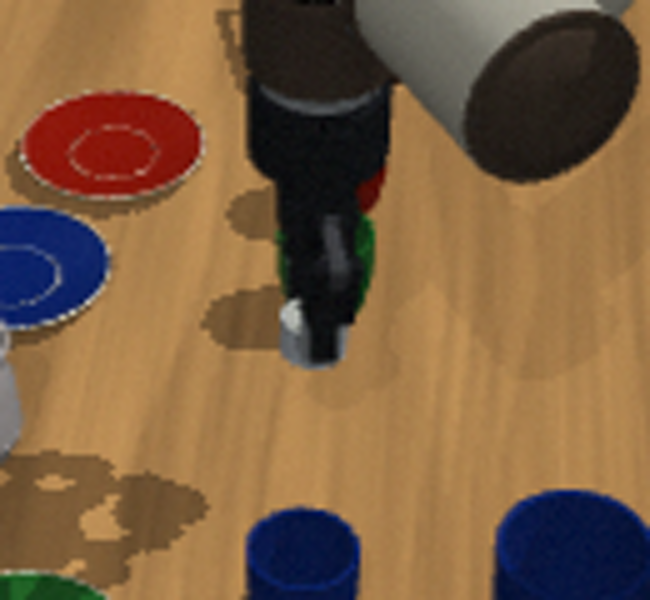

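Tealight is held upright (crop ~(313,335)), with the finger tips a few mm above its underside. Carry it to the warmer.

Request:
{"op": "carry_out", "data": {
  "slide": [
    [0.008, -0.035, 0],
    [0.02, -0.085, 0],
    [0.032, -0.139, 0],
    [0.045, -0.193, 0],
    [0.058, -0.247, 0],
    [0.07, -0.301, 0],
    [0.083, -0.355, 0],
    [0.096, -0.41, 0]
  ],
  "roll": [0, 0, 0, 0, 0, 0, 0, 0],
  "claw": [0.03, 0.03, 0.03, 0.03, 0.03, 0.03, 0.03, 0.03]
}}

```text
clock: 5.78
position: [465.1, -345.1, 278.4]
ee_rot: [-0.126, 0.992, 0.001, -0.001]
contact_force: [0.8, 0.9, -0.2]
gripper_width: 36.0
grasp_force: 60.0
```

```bash
python3 -c "
from h import *
go(468,-397,260,14.5)"
```

```text
slide [ 0.0101 -0.051   0.0183] roll 0.0 tilt [-0.002  0.001 -1.   ] yaw 14.5
```

Request:
{"op": "carry_out", "data": {
  "slide": [
    [0.005, -0.026, 0],
    [0.01, -0.051, 0],
    [0.01, -0.051, 0.01],
    [0.01, -0.051, 0.018],
    [0.01, -0.051, 0.018],
    [0.01, -0.051, 0.018]
  ],
  "roll": [0, 0, 0, 0, 0, 0],
  "claw": [0.03, 0.03, 0.03, 0.03, 0.03, 0.03]
}}

```text
clock: 6.52
position: [469.0, -394.6, 261.8]
ee_rot: [-0.127, 0.992, -0.0, -0.0]
contact_force: [-0.5, 0.1, -0.7]
gripper_width: 35.5
grasp_force: 60.0
```

Run:
```python
from meas import *
for n in("side","top"):
    p=get_image(n);C=cloud(p)
    C=C.reshape(-1,3)
    for a,b in((45,80),(8,22)):
        P=sel(C,(468,-397),85,a,b);print(n,[np.round(v,1) for v in cv2.minAreaRect(P[:,:2].astype(np.float32))])
    if n=="side":cv2.imwrite("pics/f.png",cv2.cvtColor(cv2.resize(p["img"][80:200,270:400],(650,600),interpolation=cv2.INTER_CUBIC),cv2.COLOR_RGB2BGR))
for i in range(3): s=read_state();print(s["position"].round(1),s["contact_force"].round(1));get_image("top")
go(468,-397,190,14.5)
```

```text
side [array([ 467.6, -395. ]), array([ 78.7, 120.4]), np.float64(15.1)]
side [array([ 477. , -395.5]), array([140.3, 152. ]), np.float64(8.9)]
top [array([ 467.7, -395.9]), array([ 79.1, 112.1]), np.float64(14.5)]
top [array([ 467.6, -396.2]), array([109.7, 136. ]), np.float64(14.8)]
[ 469.  -394.9  262.2] [-0.2 -0.5 -0.5]
[ 469.  -395.   262.2] [ 0.6  0.2 -0.4]
[ 468.9 -395.1  262.2] [ 0.6  0.9 -0.3]
slide [ 0.0014 -0.0015  0.0722] roll 0.1 tilt [ 0.001 -0.    -1.   ] yaw 14.6
```

View pics/f.png

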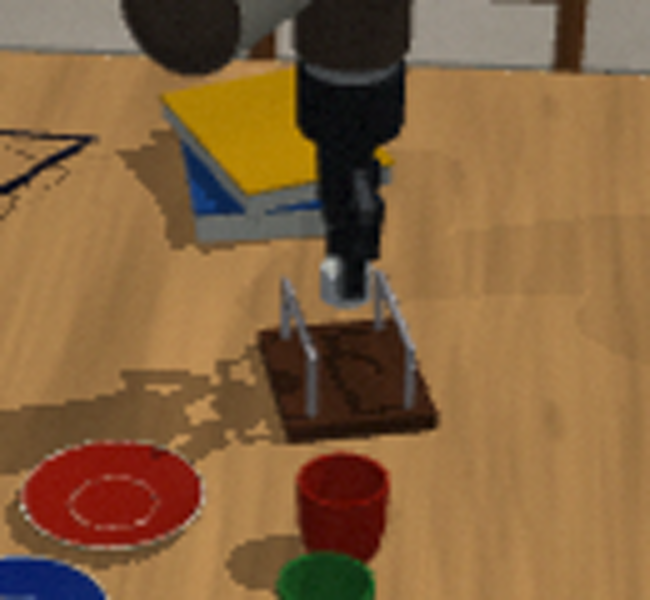

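The tealight hangs above the slot (crop ~(343,283)) and the warmer is square below it at (467.7,-396). Lower it.

Request:
{"op": "carry_out", "data": {
  "slide": [
    [0.001, -0.001, 0.02],
    [0.001, -0.001, 0.04],
    [0.001, -0.001, 0.055],
    [0.001, -0.001, 0.064],
    [0.001, -0.001, 0.068],
    [0.001, -0.001, 0.07],
    [0.001, -0.001, 0.071],
    [0.001, -0.001, 0.071]
  ],
  "roll": [0, 0, 0, 0, 0, 0, 0, 0],
  "claw": [0.03, 0.03, 0.03, 0.03, 0.03, 0.03, 0.03, 0.03]
}}

```text
clock: 7.78
position: [468.1, -396.6, 191.1]
ee_rot: [-0.127, 0.992, -0.0, 0.0]
contact_force: [-0.7, 0.2, -0.2]
gripper_width: 35.8
grasp_force: 60.0
```

Request:
{"op": "carry_out", "data": {
  "slide": [
    [0, 0, 0.001],
    [0, 0, 0.001],
    [0, 0, 0.001],
    [0, 0, 0.001],
    [0, 0, 0.001],
    [0, 0, 0.001]
  ],
  "roll": [0, 0, 0, 0, 0, 0],
  "claw": [0.03, 0.03, 0.045, 0.06, 0.06, 0.06]
}}

```text
clock: 8.52
position: [468.0, -396.5, 189.6]
ee_rot: [-0.127, 0.992, 0.0, -0.0]
contact_force: [0.5, -0.0, 0.3]
gripper_width: 60.1
grasp_force: 0.0
```

Request:
{"op": "carry_out", "data": {
  "slide": [
    [0, 0, -0.015],
    [0, 0, -0.045],
    [0, 0, -0.08],
    [0, 0, -0.12],
    [-0.03, 0.03, -0.12],
    [-0.06, 0.08, -0.12],
    [-0.08, 0.13, -0.12],
    [-0.08, 0.15, -0.12]
  ],
  "roll": [0, 0, 0, 0, 0, 0, 0, 0],
  "claw": [0.06, 0.06, 0.06, 0.06, 0.085, 0.085, 0.085, 0.085]
}}

```text
clock: 9.52
position: [508.2, -228.9, 311.0]
ee_rot: [-0.128, 0.992, -0.0, 0.001]
contact_force: [0.0, 0.5, -1.0]
gripper_width: 85.0
grasp_force: 0.0
```

Run:
```python
from meas import *
p=get_image("side");q=get_image("top")
a=cv2.resize(p["img"][110:180,300:370],(500,500),interpolation=cv2.INTER_CUBIC);b=cv2.resize(q["img"][190:240,410:465],(300,273),interpolation=cv2.INTER_CUBIC)
cv2.imwrite("pics/g.png",cv2.cvtColor(np.hstack([a,np.vstack([b,np.zeros((227,300,3),np.uint8)])]),cv2.COLOR_RGB2BGR))
for P in(q,p):
    C=cloud(P).reshape(-1,3);X=sel(C,(467.7,-396),26,25,50);print("tl",X.mean(0).round(1),len(X),np.percentile(X[:,2],95))
    X=sel(C,(468,-397),85,45,80);print([np.round(v,1) for v in cv2.minAreaRect(X[:,:2].astype(np.float32))])
    for c in((457,-190.5),(460.5,-79.5),(453.5,195)):
        X=sel(C,c,45,54,80);print(circ(X).round(1))
s=read_state();print(s["position"])
go(457,-190.5,270,14.5)
```

```text
tl [ 468.5 -396.2   31.7] 107 37.283230279337864
[array([ 467.8, -396.3]), array([ 78.8, 113.6]), np.float64(14.7)]
[ 457.2 -191.6   28.9]meas.py:5: RuntimeWarning: Mean of empty slice.
  return least_squares(f,[*P[:,:2].mean(0),30],loss="soft_l1",f_scale=2).x
  ret = um.true_divide(
Traceback (most recent call last):
  File "meas.py", line 5, in circ
    return least_squares(f,[*P[:,:2].mean(0),30],loss="soft_l1",f_scale=2).x
           ~~~~~~~~~~~~~^^^^^^^^^^^^^^^^^^^^^^^^^^^^^^^^^^^^^^^^^^^^^^^^^^
ValueError: Initial guess is outside of provided bounds
```

View pics/g.png

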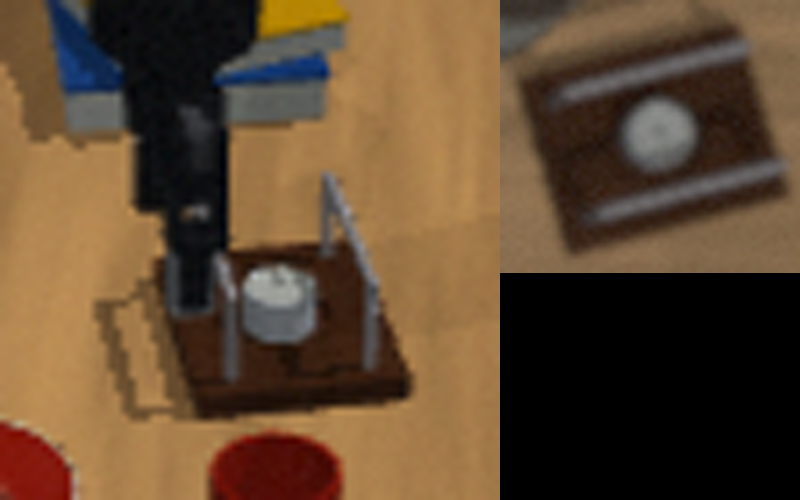

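The tealight stands centred in the recess (top crop (658,132)) at (468.5,-396.2), and the warmer has not moved. Red cup next.

```bash
python3 -c "
from h import *
go(457,-190.8,270,14.5);go(619,-228.5,270,14.5)"
```

```text
slide [0.0389 0.0505 0.0407] roll 0.2 tilt [ 0.001 -0.    -1.   ] yaw 14.7
slide [-0.1083 -0.0271  0.0409] roll 0.2 tilt [ 0.001 -0.    -1.   ] yaw 14.7
```

Request:
{"op": "carry_out", "data": {
  "slide": [
    [0.02, 0.025, 0.01],
    [0.039, 0.05, 0.025],
    [0.039, 0.05, 0.05],
    [0.039, 0.05, 0.08],
    [0.039, 0.05, 0.105],
    [0.039, 0.05, 0.115],
    [0.039, 0.05, 0.115],
    [0.039, 0.05, 0.115]
  ],
  "roll": [0, 0, 0, 0, 0, 0, 0, 0],
  "claw": [0.085, 0.085, 0.085, 0.085, 0.085, 0.085, 0.075, 0.065]
}}

```text
clock: 10.62
position: [458.0, -193.0, 195.7]
ee_rot: [-0.126, 0.992, -0.0, 0.001]
contact_force: [-0.3, 0.8, 0.4]
gripper_width: 65.0
grasp_force: 0.1
```

Request:
{"op": "carry_out", "data": {
  "slide": [
    [0, 0, 0],
    [0, 0, 0],
    [0, 0, 0],
    [0, 0, 0],
    [0, 0, 0]
  ],
  "roll": [0, 0, 0, 0, 0],
  "claw": [0.058, 0.05, 0.05, 0.05, 0.05]
}}

```text
clock: 11.25
position: [457.9, -192.6, 196.1]
ee_rot: [-0.127, 0.992, -0.0, 0.001]
contact_force: [0.1, 2.0, 6.3]
gripper_width: 59.9
grasp_force: 64.1
```

Request:
{"op": "carry_out", "data": {
  "slide": [
    [0, 0, -0.01],
    [0, 0, -0.03],
    [0, 0, -0.055],
    [0, 0, -0.07],
    [0, 0, -0.07],
    [0, 0, -0.07]
  ],
  "roll": [0, 0, 0, 0, 0, 0],
  "claw": [0.05, 0.05, 0.05, 0.05, 0.05, 0.05]
}}

```text
clock: 12.0
position: [457.1, -192.6, 264.3]
ee_rot: [-0.126, 0.992, 0.0, -0.0]
contact_force: [-0.3, -1.1, -1.4]
gripper_width: 60.0
grasp_force: 64.9
```

Run:
```python
from meas import *
s=read_state();print(s["position"].round(1),s["gripper_width"],s["contact_force"])
go(619,-228.5,265,14.5)
for n in("side","top"):
    p=get_image(n);C=cloud(p);H=cv2.cvtColor(p["img"],cv2.COLOR_RGB2HSV)
    m=((H[...,0]<9)|(H[...,0]>170))&(H[...,1]>110)
    X=sel(C[m],s["position"][:2],60,40,160);print(n,len(X),X.mean(0).round(1),X.min(0).round(1),X.max(0).round(1))
```

```text
[ 457.1 -192.6  264.3] 59.983192913734634 [-0.3124871  -1.06570701 -1.41832986]
slide [-0.1478 -0.0754 -0.0008] roll 0.0 tilt [-0.001  0.    -1.   ] yaw 14.5
side 218 [ 460.2 -178.5  110.6] [ 425.5 -226.9   72.2] [ 484.8 -148.4  156.7]
top 17 [ 433.  -184.1  111.6] [ 428.2 -196.2   67.5] [ 442.9 -171.7  132.3]
```

Request:
{"op": "carry_out", "data": {
  "slide": [
    [-0.02, -0.01, 0],
    [-0.06, -0.03, 0],
    [-0.1, -0.051, 0],
    [-0.135, -0.069, 0],
    [-0.148, -0.075, 0.01],
    [-0.148, -0.075, 0.025],
    [-0.148, -0.075, 0.04],
    [-0.148, -0.075, 0.05]
  ],
  "roll": [0, 0, 0, 0, 0, 0, 0, 0],
  "claw": [0.05, 0.05, 0.05, 0.05, 0.05, 0.05, 0.05, 0.05]
}}

```text
clock: 13.1
position: [618.3, -227.9, 213.1]
ee_rot: [-0.126, 0.992, 0.0, -0.001]
contact_force: [-0.6, 0.0, -1.1]
gripper_width: 60.0
grasp_force: 65.0
```

```bash
python3 -c "
from h import *
get_image('top');go(619,-228.5,201,14.5);print(read_state()['position'])"
```

```text
slide [-0.0007 -0.0009  0.0111] roll 0.0 tilt [-0.004  0.001 -1.   ] yaw 14.5
[ 618.13941388 -227.81735863  212.13528159]
```

Request:
{"op": "carry_out", "data": {
  "slide": [
    [-0.001, -0.001, 0.004],
    [-0.001, -0.001, 0.007],
    [-0.001, -0.001, 0.009],
    [-0.001, -0.001, 0.01],
    [-0.001, -0.001, 0.011],
    [-0.001, -0.001, 0.011]
  ],
  "roll": [0, 0, 0, 0, 0, 0],
  "claw": [0.05, 0.05, 0.05, 0.05, 0.05, 0.05]
}}

```text
clock: 13.9
position: [620.8, -228.8, 203.7]
ee_rot: [-0.127, 0.992, -0.0, 0.0]
contact_force: [-0.3, -0.6, -2.0]
gripper_width: 59.9
grasp_force: 65.0
```

Request:
{"op": "carry_out", "data": {
  "slide": [
    [0.001, 0, 0.001],
    [0.001, 0, 0.002],
    [0.001, 0, 0.0025],
    [0.001, 0, 0.0025]
  ],
  "roll": [0, 0, 0, 0],
  "claw": [0.05, 0.05, 0.05, 0.05]
}}

```text
clock: 14.4
position: [619.8, -229.1, 201.3]
ee_rot: [-0.127, 0.992, 0.0, -0.0]
contact_force: [-1.2, -0.5, -0.5]
gripper_width: 59.5
grasp_force: 65.1
```

Request:
{"op": "carry_out", "data": {
  "slide": [
    [0, 0, 0.0005],
    [0, 0, 0.001],
    [0, 0, 0.001]
  ],
  "roll": [0, 0, 0],
  "claw": [0.05, 0.05, 0.05]
}}

```text
clock: 14.78
position: [619.9, -229.0, 201.2]
ee_rot: [-0.127, 0.992, -0.0, 0.0]
contact_force: [-1.3, 2.1, 5.0]
gripper_width: 59.9
grasp_force: 65.7
```

Contact is made (5 N). Release and lift, then go to the green cup.

Request:
{"op": "carry_out", "data": {
  "slide": [
    [0, 0, -0.001],
    [0, 0, -0.001],
    [0, 0, -0.001],
    [0, 0, -0.001],
    [0, 0, -0.03],
    [0, 0, -0.065],
    [0, 0, -0.11],
    [0, 0, -0.11]
  ],
  "roll": [0, 0, 0, 0, 0, 0, 0, 0],
  "claw": [0.063, 0.07, 0.078, 0.078, 0.08, 0.085, 0.085, 0.085]
}}

```text
clock: 15.78
position: [620.9, -229.4, 315.2]
ee_rot: [-0.127, 0.992, -0.002, 0.005]
contact_force: [-0.6, 0.3, -0.2]
gripper_width: 85.0
grasp_force: 0.0
```

```bash
python3 -c "
from h import *
go(460.5,-80,196,14.5)"
```

```text
slide [0.1187 0.1855 0.1173] roll 0.1 tilt [ 0.009 -0.002 -1.   ] yaw 14.6
```

Request:
{"op": "carry_out", "data": {
  "slide": [
    [0.02, 0.032, 0],
    [0.048, 0.075, 0],
    [0.076, 0.118, 0],
    [0.1, 0.158, 0],
    [0.118, 0.185, 0.005],
    [0.118, 0.185, 0.03],
    [0.118, 0.185, 0.06],
    [0.118, 0.185, 0.06]
  ],
  "roll": [0, 0, 0, 0, 0, 0, 0, 0],
  "claw": [0.085, 0.085, 0.085, 0.085, 0.085, 0.085, 0.085, 0.085]
}}

```text
clock: 16.77
position: [458.1, -79.7, 248.3]
ee_rot: [-0.126, 0.992, 0.0, -0.003]
contact_force: [1.0, 0.7, 0.7]
gripper_width: 84.9
grasp_force: 0.0
```

Run:
```python
from meas import *
for n in("top","side"):
    p=get_image(n);C=cloud(p).reshape(-1,3);X=sel(C,(620,-228),45,58,80)
    print(n,circ(X).round(1),X[:,2].max().round(0),len(X), circ(sel(C,(619,-228),85,9,22)).round(1))
    go(460.5,-80,196,14.5)
```

```text
top [ 618.8 -227.5   28.9] 75.0 82 [ 618.  -227.5   55. ]
slide [-0.0015 -0.0007  0.0536] roll 0.0 tilt [-0.003 -0.001 -1.   ] yaw 14.5
side [ 617.8 -226.1   28.5] 75.0 122 [ 619.  -231.6   54.6]
slide [-0.0009 -0.0006  0.0544] roll 0.1 tilt [-0. -0. -1.] yaw 14.6
```

Request:
{"op": "carry_out", "data": {
  "slide": [
    [-0.001, 0, 0.025],
    [-0.001, 0, 0.045],
    [-0.001, 0, 0.054],
    [-0.001, 0, 0.054],
    [-0.001, 0, 0.054],
    [-0.001, 0, 0.054],
    [-0.001, 0, 0.054],
    [-0.001, 0, 0.054]
  ],
  "roll": [0, 0, 0, 0, 0, 0, 0, 0],
  "claw": [0.085, 0.085, 0.085, 0.075, 0.065, 0.058, 0.05, 0.05]
}}

```text
clock: 17.88
position: [460.7, -79.4, 197.6]
ee_rot: [-0.127, 0.992, -0.0, 0.001]
contact_force: [-0.3, -1.1, 6.0]
gripper_width: 60.4
grasp_force: 63.6
```

Request:
{"op": "carry_out", "data": {
  "slide": [
    [0, 0, 0],
    [0, 0, 0],
    [0, 0, -0.01],
    [0, 0, -0.03],
    [0, 0, -0.065],
    [0, 0, -0.1],
    [0, 0, -0.12],
    [0, 0, -0.12]
  ],
  "roll": [0, 0, 0, 0, 0, 0, 0, 0],
  "claw": [0.05, 0.05, 0.05, 0.05, 0.05, 0.05, 0.05, 0.05]
}}

```text
clock: 18.88
position: [460.2, -79.3, 318.1]
ee_rot: [-0.127, 0.992, 0.0, 0.002]
contact_force: [-0.5, 0.9, -1.9]
gripper_width: 60.4
grasp_force: 65.1
```

```bash
python3 -c "
from h import *
get_image('top');go(602.5,242.5,316,14.5)"
```

```text
slide [-0.2189  0.2758  0.0011] roll 0.0 tilt [ 0.001  0.001 -1.   ] yaw 14.5
```

Request:
{"op": "carry_out", "data": {
  "slide": [
    [-0.022, 0.028, 0],
    [-0.055, 0.07, 0],
    [-0.088, 0.112, 0],
    [-0.121, 0.154, 0],
    [-0.154, 0.196, 0],
    [-0.184, 0.236, 0],
    [-0.208, 0.264, 0.02],
    [-0.219, 0.276, 0.05]
  ],
  "roll": [0, 0, 0, 0, 0, 0, 0, 0],
  "claw": [0.05, 0.05, 0.05, 0.05, 0.05, 0.05, 0.05, 0.05]
}}

```text
clock: 19.92
position: [603.3, 244.8, 264.2]
ee_rot: [-0.127, 0.992, 0.0, -0.0]
contact_force: [-0.3, -0.5, -1.4]
gripper_width: 60.3
grasp_force: 65.2
```

```bash
python3 -c "
from h import *
get_image('top');get_image('top');go(602.5,242.5,202.5,14.5)"
```

```text
slide [-0.0011 -0.001   0.0574] roll 0.1 tilt [-0.01  -0.005 -1.   ] yaw 14.6
```

Request:
{"op": "carry_out", "data": {
  "slide": [
    [-0.001, -0.001, 0.018],
    [-0.001, -0.001, 0.035],
    [-0.001, -0.001, 0.046],
    [-0.001, -0.001, 0.051],
    [-0.001, -0.001, 0.051],
    [-0.001, -0.001, 0.051]
  ],
  "roll": [0, 0, 0, 0, 0, 0],
  "claw": [0.05, 0.05, 0.05, 0.05, 0.05, 0.05]
}}

```text
clock: 20.78
position: [604.3, 242.2, 215.9]
ee_rot: [-0.127, 0.992, 0.0, 0.001]
contact_force: [0.2, -0.2, -0.9]
gripper_width: 60.5
grasp_force: 65.3
```

```bash
python3 -c "
from h import *
get_image('top');go(602.5,242.5,202.5,14.5);print(read_state()['position'])"
```

```text
slide [0.0016 0.0007 0.0135] roll 0.0 tilt [ 0.001  0.001 -1.   ] yaw 14.5
[604.24477243 242.17441904 215.95909328]
```

Request:
{"op": "carry_out", "data": {
  "slide": [
    [0.0015, 0.0005, 0.004],
    [0.0015, 0.0005, 0.008],
    [0.0015, 0.0005, 0.011],
    [0.0015, 0.0005, 0.012],
    [0.0015, 0.0005, 0.013],
    [0.0015, 0.0005, 0.013]
  ],
  "roll": [0, 0, 0, 0, 0, 0],
  "claw": [0.05, 0.05, 0.05, 0.05, 0.05, 0.05]
}}

```text
clock: 21.58
position: [602.5, 242.1, 202.8]
ee_rot: [-0.127, 0.992, -0.0, 0.0]
contact_force: [-1.4, -0.8, 2.7]
gripper_width: 60.6
grasp_force: 65.5
```

Request:
{"op": "carry_out", "data": {
  "slide": [
    [0, 0, 0.0005],
    [0, 0, 0.001],
    [0, 0, 0.001],
    [0, 0, 0.001]
  ],
  "roll": [0, 0, 0, 0],
  "claw": [0.05, 0.05, 0.05, 0.05]
}}

```text
clock: 22.08
position: [602.5, 242.1, 202.7]
ee_rot: [-0.127, 0.992, -0.0, 0.0]
contact_force: [-3.7, -1.7, 8.3]
gripper_width: 60.5
grasp_force: 65.9
```

Seated. Release, lift and go to the blue mid cup.

Request:
{"op": "carry_out", "data": {
  "slide": [
    [0, 0, -0.001],
    [0, 0, -0.001],
    [0, 0, -0.001],
    [0, 0, -0.001],
    [0, 0, -0.03],
    [0, 0, -0.065],
    [0, 0, -0.11],
    [0, 0, -0.11]
  ],
  "roll": [0, 0, 0, 0, 0, 0, 0, 0],
  "claw": [0.063, 0.07, 0.078, 0.078, 0.08, 0.085, 0.085, 0.085]
}}

```text
clock: 23.08
position: [603.5, 242.7, 316.0]
ee_rot: [-0.127, 0.992, 0.002, 0.004]
contact_force: [-0.6, 0.4, 0.3]
gripper_width: 84.7
grasp_force: 0.0
```

```bash
python3 -c "
from h import *
get_image('top');get_image('top');go(453.5,194.8,196,14.5)"
```

```text
slide [ 0.1559 -0.0086  0.1154] roll 0.0 tilt [ 0.     0.001 -1.   ] yaw 14.5
```

Request:
{"op": "carry_out", "data": {
  "slide": [
    [0.025, -0.002, 0],
    [0.07, -0.004, 0],
    [0.115, -0.006, 0],
    [0.145, -0.008, 0],
    [0.156, -0.009, 0.015],
    [0.156, -0.009, 0.045],
    [0.156, -0.009, 0.06],
    [0.156, -0.009, 0.06]
  ],
  "roll": [0, 0, 0, 0, 0, 0, 0, 0],
  "claw": [0.085, 0.085, 0.085, 0.085, 0.085, 0.085, 0.085, 0.085]
}}

```text
clock: 24.18
position: [453.1, 193.7, 249.1]
ee_rot: [-0.126, 0.992, -0.001, -0.002]
contact_force: [-0.9, 0.4, 0.2]
gripper_width: 85.1
grasp_force: 0.0
```

Run:
```python
from meas import *
for n in("top","side"):
    p=get_image(n);C=cloud(p).reshape(-1,3);X=sel(C,(602.5,242.5),45,58,80)
    print(n,circ(X).round(1),X[:,2].max().round(0),len(X), circ(sel(C,(602,242.5),85,9,22)).round(1))
    go(453.5,194.8,196,14.5)
```

```text
top [602.4 240.4  28.9] 73.0 77 [602.5 242.3  54.6]
slide [-0.0003  0.0008  0.0542] roll 0.0 tilt [-0.002 -0.002 -1.   ] yaw 14.5
side [601.6 242.5  28.9] 73.0 192 [601.8 241.2  54.5]
slide [0.0001 0.0006 0.0549] roll 0.0 tilt [-0.001 -0.001 -1.   ] yaw 14.5
```

Request:
{"op": "carry_out", "data": {
  "slide": [
    [0, 0, 0.025],
    [0, 0, 0.045],
    [0, 0, 0.054],
    [0, 0, 0.054],
    [0, 0, 0.054],
    [0, 0, 0.054],
    [0, 0, 0.054],
    [0, 0, 0.054]
  ],
  "roll": [0, 0, 0, 0, 0, 0, 0, 0],
  "claw": [0.085, 0.085, 0.085, 0.075, 0.065, 0.058, 0.05, 0.05]
}}

```text
clock: 25.28
position: [454.1, 194.5, 198.6]
ee_rot: [-0.127, 0.992, 0.0, 0.001]
contact_force: [-0.5, -0.8, 5.7]
gripper_width: 60.8
grasp_force: 64.1
```

Request:
{"op": "carry_out", "data": {
  "slide": [
    [0, 0, 0],
    [0, 0, 0],
    [0, 0, -0.01],
    [0, 0, -0.03],
    [0, 0, -0.065],
    [0, 0, -0.11],
    [0, 0, -0.14],
    [0, 0, -0.14]
  ],
  "roll": [0, 0, 0, 0, 0, 0, 0, 0],
  "claw": [0.05, 0.05, 0.05, 0.05, 0.05, 0.05, 0.05, 0.05]
}}

```text
clock: 26.28
position: [454.0, 194.5, 340.3]
ee_rot: [-0.127, 0.992, 0.002, 0.003]
contact_force: [-0.6, 0.1, -1.6]
gripper_width: 60.9
grasp_force: 65.2
```

```bash
python3 -c "
from h import *
get_image('top');get_image('top');go(664.5,-88.5,336,14.5)"
```

```text
slide [-0.1338 -0.3264  0.0008] roll 0.0 tilt [-0.001  0.    -1.   ] yaw 14.5
```

Request:
{"op": "carry_out", "data": {
  "slide": [
    [-0.014, -0.034, 0],
    [-0.034, -0.083, 0],
    [-0.054, -0.132, 0],
    [-0.074, -0.181, 0],
    [-0.094, -0.23, 0],
    [-0.113, -0.276, 0],
    [-0.127, -0.31, 0],
    [-0.134, -0.326, 0.03]
  ],
  "roll": [0, 0, 0, 0, 0, 0, 0, 0],
  "claw": [0.05, 0.05, 0.05, 0.05, 0.05, 0.05, 0.05, 0.05]
}}

```text
clock: 27.38
position: [666.6, -89.6, 306.8]
ee_rot: [-0.126, 0.992, -0.0, 0.001]
contact_force: [0.2, 0.3, -1.8]
gripper_width: 61.0
grasp_force: 65.3
```

```bash
python3 -c "
from h import *
get_image('top');get_image('top');go(664.5,-88.5,203.5,14.5)"
```

```text
slide [-0.0013  0.0004  0.0971] roll -0.2 tilt [-0.012  0.    -1.   ] yaw 14.3
```

Request:
{"op": "carry_out", "data": {
  "slide": [
    [-0.001, 0, 0.025],
    [-0.001, 0, 0.055],
    [-0.001, 0, 0.075],
    [-0.001, 0, 0.086],
    [-0.001, 0, 0.09],
    [-0.001, 0, 0.09],
    [-0.001, 0, 0.09]
  ],
  "roll": [0, 0, 0, 0, 0, 0, 0],
  "claw": [0.05, 0.05, 0.05, 0.05, 0.05, 0.05, 0.05]
}}

```text
clock: 28.35
position: [666.5, -87.3, 218.2]
ee_rot: [-0.127, 0.992, -0.0, 0.001]
contact_force: [0.2, 0.1, -1.0]
gripper_width: 60.6
grasp_force: 65.4
```

```bash
python3 -c "
from h import *
get_image('top');go(664.5,-88.5,203.5,14.5);print(read_state()['position'])"
```

```text
slide [ 0.0022 -0.0006  0.0147] roll 0.0 tilt [ 0.002  0.    -1.   ] yaw 14.5
[666.4981141  -87.35812019 218.20921589]
```

Request:
{"op": "carry_out", "data": {
  "slide": [
    [0.001, -0.0005, 0.004],
    [0.002, -0.0005, 0.008],
    [0.002, -0.0005, 0.011],
    [0.002, -0.0005, 0.0125],
    [0.002, -0.0005, 0.0135],
    [0.002, -0.0005, 0.014],
    [0.002, -0.0005, 0.014]
  ],
  "roll": [0, 0, 0, 0, 0, 0, 0],
  "claw": [0.05, 0.05, 0.05, 0.05, 0.05, 0.05, 0.05]
}}

```text
clock: 29.28
position: [664.4, -88.4, 203.8]
ee_rot: [-0.127, 0.992, -0.0, 0.0]
contact_force: [-2.1, -0.4, 2.7]
gripper_width: 60.5
grasp_force: 65.6
```

Request:
{"op": "carry_out", "data": {
  "slide": [
    [0, 0, 0.0005],
    [0, 0, 0.001],
    [0, 0, 0.001]
  ],
  "roll": [0, 0, 0],
  "claw": [0.05, 0.05, 0.05]
}}

```text
clock: 29.65
position: [664.5, -88.4, 203.7]
ee_rot: [-0.127, 0.992, -0.0, 0.0]
contact_force: [-3.7, 0.3, 7.3]
gripper_width: 60.4
grasp_force: 66.1
```

Request:
{"op": "carry_out", "data": {
  "slide": [
    [0, 0, -0.001],
    [0, 0, -0.001],
    [0, 0, -0.001],
    [0, 0, -0.001],
    [0, 0, -0.03],
    [0, 0, -0.075],
    [0, 0, -0.13],
    [0, 0, -0.18]
  ],
  "roll": [0, 0, 0, 0, 0, 0, 0, 0],
  "claw": [0.063, 0.07, 0.078, 0.078, 0.08, 0.085, 0.085, 0.085]
}}

```text
clock: 30.65
position: [664.3, -88.4, 384.2]
ee_rot: [-0.127, 0.992, -0.0, 0.0]
contact_force: [2.1, -0.3, 0.5]
gripper_width: 84.8
grasp_force: 0.0
```

Run:
```python
from meas import *
for n in("top","side"):
    p=get_image(n);C=cloud(p).reshape(-1,3)
    P=sel(C,(500,423),90,142,175);q=cv2.fitLine(P[:,:2].astype(np.float32),cv2.DIST_HUBER,0,.01,.01).ravel();print(n,"bar",P.mean(0).round(1),np.percentile(P[:,2],[50,97]).round(1),q.round(3),np.ptp(P@np.r_[q[:2],0]).round(1),len(P))
    P=sel(C,(500,423),58,97,112);print("knob",P.mean(0).round(1),len(P))
go(497.5,422,373,-6.4)
```

```text
top bar [499.3 421.1 152. ] [151.7 159.4] [ 9.94000e-01 -1.13000e-01  4.99124e+02  4.20982e+02] 95.3 121
knob [500.3 420.1 102.4] 34
side bar [497.5 425.3 154.5] [155.8 160.7] [ 9.95000e-01 -1.05000e-01  4.99540e+02  4.25526e+02] 96.3 240
knob [500.5 425.8 103.2] 94
slide [0.0341 0.5365 0.0143] roll 21.0 tilt [ 0.014 -0.001 -1.   ] yaw 14.6
```

Request:
{"op": "carry_out", "data": {
  "slide": [
    [0.002, 0.035, 0],
    [0.006, 0.09, 0],
    [0.01, 0.145, 0],
    [0.013, 0.2, 0],
    [0.016, 0.255, 0],
    [0.02, 0.31, 0],
    [0.023, 0.365, 0],
    [0.026, 0.42, 0]
  ],
  "roll": [3, 6, 9, 12, 15, 18, 21, 21],
  "claw": [0.085, 0.085, 0.085, 0.085, 0.085, 0.085, 0.085, 0.085]
}}

```text
clock: 31.75
position: [533.0, 313.2, 381.8]
ee_rot: [0.056, 0.998, -0.0, -0.0]
contact_force: [1.4, 0.2, 0.8]
gripper_width: 85.0
grasp_force: 0.0
```

Run:
```python
from meas import *
for n in("top","side"):
    p=get_image(n);C=cloud(p).reshape(-1,3);X=sel(C,(664.5,-88.5),45,58,80)
    print(n,circ(X).round(1),X[:,2].max().round(0),len(X), circ(sel(C,(664,-88.5),80,9,22)).round(1))
go(499,423,373,-6.4)
```

```text
top [664.4 -88.5  28.9] 75.0 75 [663.6 -86.6  54.8]
side [664.3 -86.8  28.5] 73.0 59 [672.8 -92.5  46.7]
slide [0.0445 0.1028 0.0085] roll 0.3 tilt [-0.     0.001 -1.   ] yaw -6.1
```

Request:
{"op": "carry_out", "data": {
  "slide": [
    [0.015, 0.035, 0],
    [0.035, 0.08, 0],
    [0.0445, 0.103, 0],
    [0.0445, 0.103, 0.015],
    [0.0445, 0.103, 0.025],
    [0.0445, 0.103, 0.025],
    [0.0445, 0.103, 0.025]
  ],
  "roll": [0, 0, 0, 0, 0, 0, 0],
  "claw": [0.085, 0.085, 0.06, 0.06, 0.06, 0.06, 0.06]
}}

```text
clock: 32.72
position: [501.8, 418.2, 357.5]
ee_rot: [0.057, 0.998, 0.0, 0.0]
contact_force: [0.5, 0.7, 1.0]
gripper_width: 60.5
grasp_force: 0.0
```

Run:
```python
from meas import *
p=get_image("side");cv2.imwrite("pics/i.png",cv2.cvtColor(cv2.resize(p["img"][200:370,220:400],(600,566),interpolation=cv2.INTER_CUBIC),cv2.COLOR_RGB2BGR))
go(499,423,304,-6.4)
```

```text
slide [0.0032 0.0043 0.0538] roll -0.1 tilt [ 0.001  0.001 -1.   ] yaw -6.5
```

View pics/i.png

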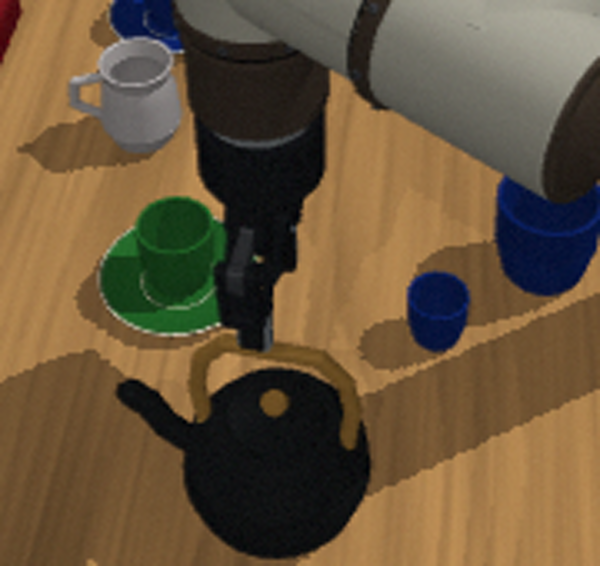

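The gripper is above the bow bar (crop (265,350)), with a finger on either side, about 3 mm off. Correct that, descend and grip.

Request:
{"op": "carry_out", "data": {
  "slide": [
    [0.003, 0.004, 0],
    [0.004, 0.004, 0.012],
    [0.004, 0.004, 0.03],
    [0.004, 0.004, 0.045],
    [0.004, 0.004, 0.053],
    [0.004, 0.004, 0.053],
    [0.004, 0.004, 0.053]
  ],
  "roll": [0, 0, 0, 0, 0, 0, 0],
  "claw": [0.06, 0.06, 0.06, 0.06, 0.06, 0.06, 0.06]
}}

```text
clock: 33.65
position: [497.9, 423.6, 304.8]
ee_rot: [0.056, 0.998, 0.0, 0.0]
contact_force: [0.3, 1.1, -0.5]
gripper_width: 60.0
grasp_force: 0.0
```

Request:
{"op": "carry_out", "data": {
  "slide": [
    [0, 0, 0],
    [0, 0, 0],
    [0, 0, 0],
    [0, 0, 0],
    [0, 0, 0],
    [0, 0, 0],
    [0, 0, 0]
  ],
  "roll": [0, 0, 0, 0, 0, 0, 0],
  "claw": [0.045, 0.035, 0.025, 0.018, 0.012, 0.005, 0.005]
}}

```text
clock: 34.52
position: [497.7, 423.1, 304.4]
ee_rot: [0.056, 0.998, -0.0, -0.0]
contact_force: [-0.5, -3.2, 2.5]
gripper_width: 10.1
grasp_force: 58.5
```

Gripped. Lift slowly.

Request:
{"op": "carry_out", "data": {
  "slide": [
    [0, 0, 0],
    [0, 0, -0.004],
    [0, 0, -0.012],
    [0, 0, -0.025],
    [0, 0, -0.042],
    [0, 0, -0.062],
    [0, 0, -0.08],
    [0, 0, -0.09]
  ],
  "roll": [0, 0, 0, 0, 0, 0, 0, 0],
  "claw": [0.005, 0.005, 0.005, 0.005, 0.005, 0.005, 0.005, 0.005]
}}

```text
clock: 35.52
position: [497.7, 423.5, 396.6]
ee_rot: [0.056, 0.998, 0.001, 0.001]
contact_force: [0.3, 0.0, -7.2]
gripper_width: 10.0
grasp_force: 58.5
```

Request:
{"op": "carry_out", "data": {
  "slide": [
    [0, 0, -0.01],
    [0, 0, -0.02],
    [0, 0, -0.025],
    [0, 0, -0.025]
  ],
  "roll": [0, 0, 0, 0],
  "claw": [0.005, 0.005, 0.005, 0.005]
}}

```text
clock: 36.02
position: [497.7, 423.5, 419.4]
ee_rot: [0.056, 0.998, 0.0, 0.0]
contact_force: [-0.3, 0.0, -6.9]
gripper_width: 10.1
grasp_force: 58.5
```

Run:
```python
from meas import *
s=read_state();print(s["position"].round(1),s["contact_force"].round(1),s["wrist_torque"].round(2),s["gripper_width"],s["joints"].round(2))
go(468,-396,421,14.6)
p=get_image("side");cv2.imwrite("pics/j.png",cv2.cvtColor(cv2.resize(p["img"][170:370,220:420],(600,600),interpolation=cv2.INTER_CUBIC),cv2.COLOR_RGB2BGR))
```

```text
[497.7 423.5 419.4] [-0.3  0.  -6.9] [ 0.02 -0.01 -0.01] 10.127083811520503 [ 0.95  0.42  0.11 -0.   -1.25 -2.64]
slide [-0.0627 -0.8176 -0.0019] roll -21.1 tilt [ 0.  0. -1.] yaw -6.5
```

View pics/j.png

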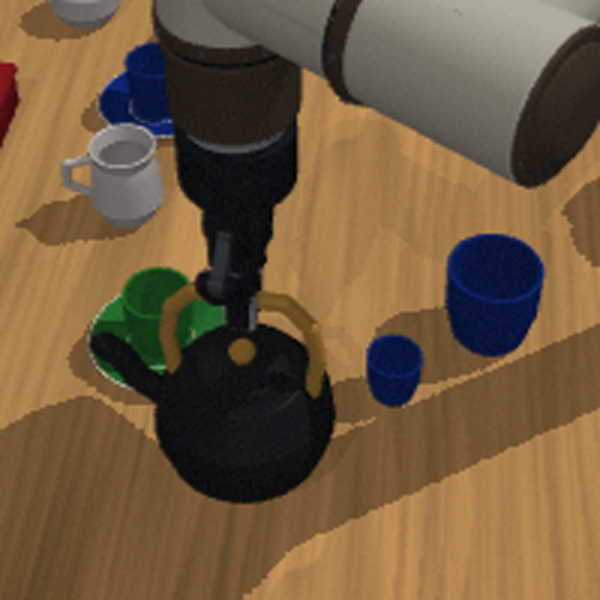

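The pot hangs level from its bow (crop (245,420)), with its underside about 115 mm up. Carry it across with gentle ramps.

Request:
{"op": "carry_out", "data": {
  "slide": [
    [-0.0005, -0.006, 0],
    [-0.0015, -0.02, 0],
    [-0.003, -0.04, 0],
    [-0.005, -0.068, 0],
    [-0.008, -0.1, 0],
    [-0.01, -0.135, 0],
    [-0.013, -0.17, 0],
    [-0.016, -0.205, 0]
  ],
  "roll": [0, 0, 0, 0, 0, 0, 0, 0],
  "claw": [0.005, 0.005, 0.005, 0.005, 0.005, 0.005, 0.005, 0.005]
}}

```text
clock: 37.08
position: [489.8, 215.3, 419.7]
ee_rot: [0.057, 0.998, 0.0, 0.0]
contact_force: [0.6, -0.5, -6.5]
gripper_width: 9.9
grasp_force: 58.4
```

Request:
{"op": "carry_out", "data": {
  "slide": [
    [-0.0025, -0.035, 0],
    [-0.005, -0.07, 0],
    [-0.008, -0.105, 0],
    [-0.0105, -0.14, 0],
    [-0.013, -0.175, 0],
    [-0.016, -0.21, 0],
    [-0.0185, -0.245, 0],
    [-0.021, -0.28, 0]
  ],
  "roll": [0, 0, 0, 0, 0, 0, 0, 0],
  "claw": [0.005, 0.005, 0.005, 0.005, 0.005, 0.005, 0.005, 0.005]
}}

```text
clock: 38.08
position: [478.4, -64.8, 419.8]
ee_rot: [0.057, 0.998, 0.0, 0.0]
contact_force: [0.5, -0.1, -7.7]
gripper_width: 9.7
grasp_force: 58.4
```

Request:
{"op": "carry_out", "data": {
  "slide": [
    [-0.0025, -0.035, 0],
    [-0.005, -0.07, 0],
    [-0.008, -0.105, 0],
    [-0.0105, -0.137, 0],
    [-0.0125, -0.165, 0],
    [-0.0145, -0.188, 0],
    [-0.0155, -0.206, 0],
    [-0.016, -0.216, 0]
  ],
  "roll": [0, 0, 0, 0, 0, 0, 0, 0],
  "claw": [0.005, 0.005, 0.005, 0.005, 0.005, 0.005, 0.005, 0.005]
}}

```text
clock: 39.08
position: [470.6, -280.1, 419.4]
ee_rot: [0.057, 0.998, -0.0, 0.0]
contact_force: [0.2, 0.1, -7.3]
gripper_width: 10.0
grasp_force: 58.5
```

```bash
python3 -c "
from h import *
get_image('top');get_image('top');go(468,-396,421,14.6)
s=read_state();print(s['wrist_torque'],s['contact_force'],s['position'],s['joints'].round(2))"
```

```text
slide [-0.0102 -0.1158 -0.0017] roll -21.1 tilt [-0. -0. -1.] yaw -6.5
[-0.02887759  0.01723525  0.01088048] [ 0.32690506  0.64277785 -6.94346597] [ 471.03901829 -279.83041304  419.24463644] [-0.24  0.24 -0.16  0.   -1.17 -1.44]
```

Request:
{"op": "carry_out", "data": {
  "slide": [
    [-0.001, -0.012, 0],
    [-0.0025, -0.03, 0],
    [-0.0045, -0.052, 0],
    [-0.0065, -0.074, 0],
    [-0.0085, -0.094, 0],
    [-0.0095, -0.108, 0],
    [-0.01, -0.116, 0],
    [-0.01, -0.116, 0]
  ],
  "roll": [-1, -3.5, -7, -11, -15, -18.5, -20.5, -21.1],
  "claw": [0.005, 0.005, 0.005, 0.005, 0.005, 0.005, 0.005, 0.005]
}}

```text
clock: 40.17
position: [468.5, -395.3, 418.8]
ee_rot: [-0.127, 0.992, 0.0, -0.0]
contact_force: [0.3, 0.4, -7.5]
gripper_width: 9.6
grasp_force: 58.5
```

Request:
{"op": "carry_out", "data": {
  "slide": [
    [0, 0, 0],
    [0, 0, 0],
    [0, 0, 0]
  ],
  "roll": [0, 0, 0],
  "claw": [0.005, 0.005, 0.005]
}}

```text
clock: 40.55
position: [468.4, -395.1, 419.3]
ee_rot: [-0.128, 0.992, 0.0, 0.0]
contact_force: [0.1, -0.2, -6.3]
gripper_width: 9.9
grasp_force: 58.5
```

Run:
```python
from meas import *
s=read_state();print(s["position"].round(1),s["wrist_torque"].round(2))
for n in("side","top"):
    p=get_image(n);C=cloud(p).reshape(-1,3)
    P=sel(C,(468,-396),45,208,222);print(n,"knob",P.mean(0).round(1),len(P))
    P=sel(C,(468,-396),85,150,180);print("body",circ(P).round(1),len(P))
    P=sel(C,(468,-396),95,135,260);
    if n=="side":
        cv2.imwrite("pics/k.png",cv2.cvtColor(cv2.resize(p["img"][30:190,240:420],(675,600),interpolation=cv2.INTER_CUBIC),cv2.COLOR_RGB2BGR))
    P=sel(C,(468,-397),85,45,75);print([np.round(v,1) for v in cv2.minAreaRect(P[:,:2].astype(np.float32))] if len(P)>5 else 0)
    P=sel(C,(468,-397),95,8,20);print(len(P),[np.round(v,1) for v in cv2.minAreaRect(P[:,:2].astype(np.float32))] if len(P)>5 else 0)
go(468,-396,371,14.6)
```

```text
[ 468.4 -395.1  419.3] [ 0.02  0.04 -0.01]
side knob [ 470.3 -389.6  214. ] 24
body [ 471.6 -396.    63. ] 387
[array([ 466.3, -394.6]), array([ 79.9, 118.1]), np.float64(14.5)]
471 [array([ 453.3, -398.3]), array([138.9, 146.2]), np.float64(15.6)]
top knob [nan nan nan] 0
body [ 471.  -395.8   58.9] 381
[array([ 421.6, -362.1]), array([ 6.3, 22.8]), np.float64(15.3)]
152 [array([ 412.7, -401.5]), array([116.6,  62.3]), np.float64(70.2)]
slide [ 0.0006 -0.0006  0.0483] roll 0.1 tilt [ 0. -0. -1.] yaw 14.7<stdin>:5: RuntimeWarning: Mean of empty slice.
  ret = um.true_divide(
```

View pics/k.png

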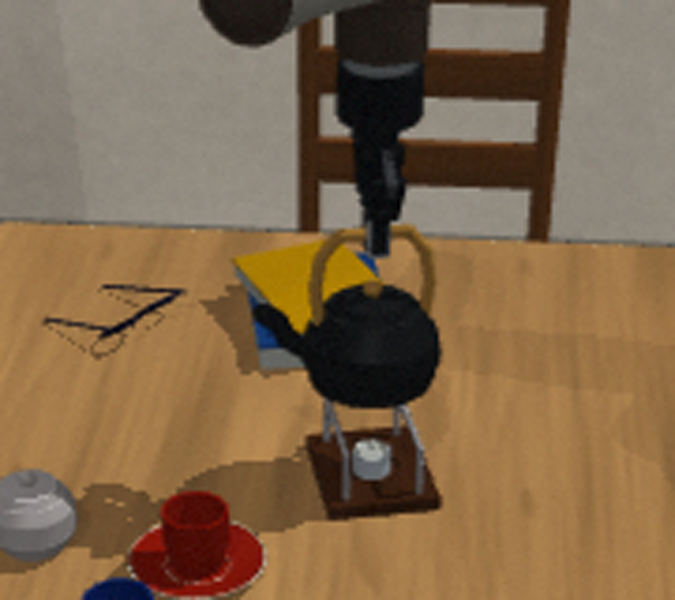

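The pot hangs level above the warmer, with the candle below at crop (371,458). The pot's axis is about 3 mm too far along the warmer's +x. Correct that and lower.

Request:
{"op": "carry_out", "data": {
  "slide": [
    [0.001, 0, 0.003],
    [0.002, 0, 0.01],
    [0.003, 0, 0.019],
    [0.003, 0, 0.028],
    [0.003, 0, 0.036],
    [0.003, 0, 0.041],
    [0.003, 0, 0.043],
    [0.003, 0, 0.043]
  ],
  "roll": [0, 0, 0, 0, 0, 0, 0, 0],
  "claw": [0.005, 0.005, 0.005, 0.005, 0.005, 0.005, 0.005, 0.005]
}}

```text
clock: 41.65
position: [465.5, -396.3, 376.3]
ee_rot: [-0.127, 0.992, -0.0, 0.0]
contact_force: [0.0, 0.4, -6.5]
gripper_width: 9.7
grasp_force: 58.5
```

Run:
```python
from meas import *
s=read_state();print(s["position"].round(1),s["wrist_torque"].round(2),s["contact_force"].round(1))
for n in("side","top"):
    p=get_image(n);C=cloud(p).reshape(-1,3)
    P=sel(C,(468,-396),85,110,135);P=P[P[:,0]<495];print(n,"body",circ(P).round(1),len(P))
    P=sel(C,(468,-396),45,165,180);print(n,"knob",P.mean(0).round(1),len(P))
    P=sel(C,(468,-396),70,200,228);P=P[abs((P[:,:2]-[468,-396])@[-.25,.97])<20];print("bar ends along local x",np.percentile((P[:,:2]-[467.8,-396.1])@[.968,.25],[1,99]).round(1))
```

```text
[ 465.5 -396.3  376.3] [-0.04  0.01  0.05] [ 0.   0.4 -6.5]
side body [ 466.5 -394.6   60. ] 206
side knob [ 467.9 -391.1  172. ] 24
bar ends along local x [-53.6  54.4]
top body [ 465.7 -395.6   57.5] 242
top knob [nan nan nan] 0
bar ends along local x [-53.4  37.4]<stdin>:6: RuntimeWarning: Mean of empty slice.
  ret = um.true_divide(
```

Request:
{"op": "carry_out", "data": {
  "slide": [
    [0, 0, 0.001],
    [0, 0, 0.0025],
    [0, 0, 0.0035],
    [0, 0, 0.0045],
    [0, 0, 0.005],
    [0, 0, 0.005]
  ],
  "roll": [0, 0, 0, 0, 0, 0],
  "claw": [0.005, 0.005, 0.005, 0.005, 0.005, 0.005]
}}

```text
clock: 42.5
position: [465.5, -396.2, 371.2]
ee_rot: [-0.127, 0.992, 0.0, -0.0]
contact_force: [-0.5, 0.0, -6.3]
gripper_width: 10.1
grasp_force: 58.5
```

Request:
{"op": "carry_out", "data": {
  "slide": [
    [0, 0, 0.0005],
    [0, 0, 0.001],
    [0, 0, 0.001],
    [0, 0, 0.001]
  ],
  "roll": [0, 0, 0, 0],
  "claw": [0.005, 0.005, 0.005, 0.005]
}}

```text
clock: 43.0
position: [465.4, -396.3, 370.5]
ee_rot: [-0.127, 0.992, -0.0, 0.0]
contact_force: [-1.2, 0.1, -4.9]
gripper_width: 9.8
grasp_force: 58.8
```

Request:
{"op": "carry_out", "data": {
  "slide": [
    [0, 0, 0.0005],
    [0, 0, 0.001],
    [0, 0, 0.001],
    [0, 0, 0.001]
  ],
  "roll": [0, 0, 0, 0],
  "claw": [0.005, 0.005, 0.005, 0.005]
}}

```text
clock: 43.5
position: [465.4, -396.4, 370.4]
ee_rot: [-0.128, 0.992, -0.001, 0.0]
contact_force: [-2.6, 1.5, 3.6]
gripper_width: 9.8
grasp_force: 59.6
```

The rods now bear the pot. Open slowly and withdraw upward.

Request:
{"op": "carry_out", "data": {
  "slide": [
    [0, 0, -0.0005],
    [0, 0, -0.0005],
    [0, 0, -0.0005],
    [0, 0, -0.0005],
    [0, 0, -0.0005],
    [0, 0, -0.0005]
  ],
  "roll": [0, 0, 0, 0, 0, 0],
  "claw": [0.013, 0.02, 0.03, 0.04, 0.05, 0.05]
}}

```text
clock: 44.25
position: [465.5, -396.2, 369.7]
ee_rot: [-0.127, 0.992, -0.0, 0.0]
contact_force: [0.6, -0.3, 0.0]
gripper_width: 49.6
grasp_force: 0.0
```

Request:
{"op": "carry_out", "data": {
  "slide": [
    [0, 0, -0.01],
    [0, 0, -0.03],
    [0, 0, -0.055],
    [0, 0, -0.08],
    [0, 0, -0.08],
    [0.04, -0.03, -0.08],
    [0.1, -0.06, -0.08],
    [0.12, -0.08, -0.08]
  ],
  "roll": [0, 0, 0, 0, 0, 0, 0, 0],
  "claw": [0.05, 0.05, 0.05, 0.05, 0.05, 0.05, 0.05, 0.05]
}}

```text
clock: 45.25
position: [367.4, -505.1, 449.2]
ee_rot: [-0.126, 0.992, 0.001, -0.0]
contact_force: [-0.4, -0.1, -0.7]
gripper_width: 49.8
grasp_force: 0.0
```

Run:
```python
from meas import *
im=[]
for n in("side","top"):
    p=get_image(n);C=cloud(p).reshape(-1,3);save(p,n+"_end.png");im.append(p["img"])
    P=sel(C,(468,-396),85,100,130);P=P[P[:,0]<495];print(n,"body",circ(P).round(1),len(P))
    P=sel(C,(468,-396),45,162,175);print(n,"knob",P.mean(0).round(1),len(P))
    P=sel(C,(468,-396),70,205,228);q=cv2.fitLine(P[:,:2].astype(np.float32),cv2.DIST_HUBER,0,.01,.01).ravel();print("bar",P.mean(0).round(1),np.percentile(P[:,2],97).round(1),np.degrees(np.arctan(q[1]/q[0])).round(1))
    if n=="side": P=sel(C,(468,-397),85,40,64);print("rods",[np.round(v,1) for v in cv2.minAreaRect(P[:,:2].astype(np.float32))])
    for k,c in dict(r=(619,-228),g=(602.5,242.5),b=(664.5,-88.5)).items():
        X=sel(C,c,45,58,80);print(k,circ(X).round(1),len(X))
a=cv2.resize(im[0][50:330,215:420],(440,600),interpolation=cv2.INTER_CUBIC);b=cv2.resize(im[1][140:270,210:470],(360,180),interpolation=cv2.INTER_CUBIC)
cv2.imwrite("pics/end.png",cv2.cvtColor(np.hstack([a,np.vstack([b,np.zeros((420,360,3),np.uint8)])]),cv2.COLOR_RGB2BGR))
```

```text
side body [ 464.6 -393.6   58.6] 252
side knob [ 467.1 -392.2  167.4] 19
bar [ 467.1 -392.   218.3] 225.9 13.2
rods [array([ 456.6, -356.8]), array([78.3, 35.6]), np.float64(13.5)]
r [ 618.  -225.5   28.7] 123
g [601.4 242.3  29. ] 196
b [663.6 -87.2  29.1] 138
top body [ 467.1 -392.8   56.3] 187
top knob [ 468.1 -394.6  165.4] 24
bar [ 487.2 -389.1  217.5] 223.8 15.3
r [ 618.7 -227.9   28.9] 83
g [602.6 240.4  28.7] 82
b [664.3 -88.4  28.9] 72
```

View pics/end.png

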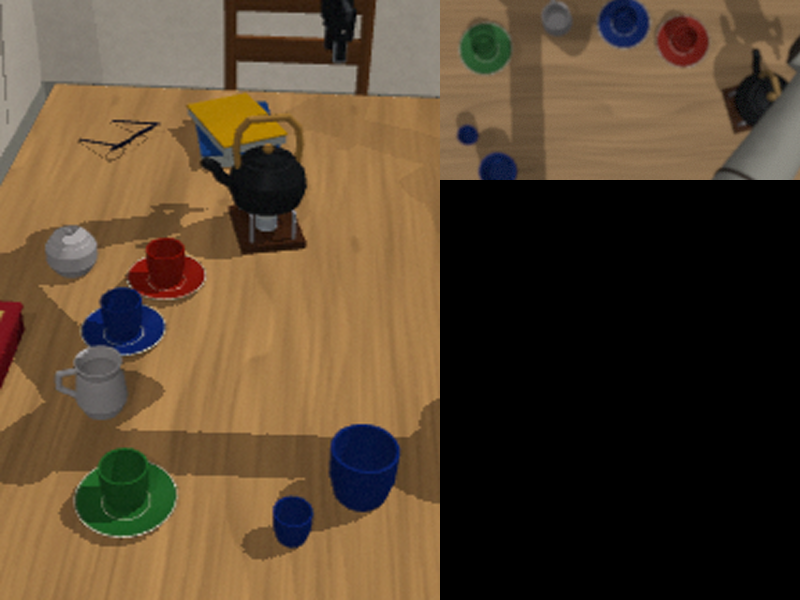

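The pot stands level on the warmer over the candle (side crop (265,185)). All three cups stand centred on saucers of their own colour, at (165,265), (122,315) and (124,485), and the jug is untouched.

```bash
python3 -c "
from bench import *
print(job_done())"
```

```text
the job is handed in; nothing more can be done
None
```

The tea table is laid and handed in at about 45 s of the 131 s allowed: the tealight went into the warmer's recess first, the pot stands level over it within a few mm of the middle, each cup stands centred on the saucer of its own colour, and the milk jug was not touched.

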